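# Load a motor board in the test fixture and close its cover

### The job

Take the battery pack that was left in the pocket of the test fixture and lay it in the parts tray, then set the motor board with the finned heat sink gently and flat in the emptied pocket, inside its ribs. Then take the open cover by its bar and lower it gently all the way down onto its two stop posts without letting it slam, and only then throw the toggle lever on the switch box right over to start the test. Leave the other things on the bench where they are, including the spare board with the round capacitors.

Things in the scene. Friction and masses are not known exactly. Their poses are not given: they have to be found in the camera images.
- fixture: Board test fixture, an aluminium base plate fixed to the bench, 200 (its x) x 240 (its y) x 20 mm high. Origin: centre of its underside. Two hinge towers, 64 mm high, stand near its +y edge (y = 88 to 112 mm, x = +-70 to 94 mm) and carry the cover; two round rubber-capped stop posts, 65 mm high and 22 mm across, stand at x = +-80, y = -68 mm.
- pocket (a point): Centre of the pocket's floor (the plate's top, 20 mm above the bench), between the ribs; axes as the fixture's. The pocket is a rectangle 82 (x) x 118 mm (y), bounded by black ribs 8 mm wide and 8 mm high. The sides are open: nothing else rises above the ribs except posts, towers and cover.
- cover_hinge (a point): Middle of the cover's hinge axis, 70 mm above the bench; the axis runs along the fixture's x. Axes as the fixture's.
- cover (a joint): Opening angle of the cover, rad: 0 = level on its stop posts, 1.57 = upright, 1.8 = rear limit. Clear plate in a grey frame, 184 mm wide, 165 mm from hinge to free edge, 10 mm thick, 0.35 kg. Closed it reaches from the hinge to -y; opening lifts that edge. Slightly stiff: it stays put above about 1.3 rad; let go below that it falls and slams.
- cover_bar (a point): Middle of the cover's handle, a round steel bar 12 mm thick, 140 mm long, parallel to the hinge, 45 mm beyond the cover's free edge on two 10 mm end rods. Axes turn with the cover, x along the bar. At angle q it lies (0, -210 cos q + 2 sin q, 210 sin q + 2 cos q) mm from the hinge point in fixture axes; closed, 72 mm above the bench, 52 mm clear above the plate.
- battery: Battery pack, grey-banded black block 36 (x) x 92 (y) x 28 mm high, about 0.17 kg. Origin: centre of its underside. It starts lying in the fixture's pocket.
- module: Motor board to test: green board 64 (x) x 96 (y) mm on four 8 mm brass feet, with a finned aluminium heat sink 30 (x) x 70 (y) mm centred at y = -4 mm, 11 to 42 mm above the feet's undersides: grip it across its 30 mm. About 0.14 kg. Origin: centre, at the feet's undersides. Goes in the pocket with its long side along the pocket's y, either way round.
- spare_board: Spare board of the same size and colour as the motor board, with four round black capacitors (18 mm across, 37 mm high over the bench) instead of a heat sink. Not to be moved. Origin: centre of its underside.
- tray: Parts tray of grey plastic, fixed, 150 (x) x 130 (y) x 32 mm high, walls 4 mm, floor 4 mm thick, empty. Origin: centre of its underside.
- switchbox: Switch box of grey metal, fixed to the bench, 100 (x) x 80 (y) x 40 mm high. Origin: centre of its underside. On its top sits a black block 70 x 50 x 25 mm with the toggle lever.
- switch (a joint): Angle of the toggle lever, rad: 0 = leaning 0.5 rad towards the switch box's -x (off), 1.0 = thrown fully over to its +x (on). It turns about the box's y, 62 mm above the bench over the box's centre, stays where it is left, and moves with about 1 N at its end.
- switch_tip (a point): Centre of the black ball, 26 mm across, at the end of the toggle lever's 10 mm rod, 80 mm from the lever's pivot.
- nutdriver: Nut driver with green handle, 170 mm, lying. Not to be moved.
- tape: Roll of tape 76 mm across, 20 mm high. Not to be moved.
- jar: Small closed jar 52 mm across, 60 mm high. Not to be moved.
- meter: Hand-held multimeter 150 x 75 x 32 mm, lying. Not to be moved.
- pot: Small open steel pot 70 mm across, 50 mm high. Not to be moved.
Not all that is in view belongs to the job. What is shaped like the module but brown or red is not meant.

How it is judged:
By the outcome, as a careful person would: the job done as asked, in the order asked, and still so for the second after the job is handed in, with the robot touching nothing.
It also fails if it takes over 72 s, if anything falls off the work surface, if the arm or the gripper's body presses on something with over 40 N, if the wrist force passes 120 N, or if a joint passes its speed limit or range.

### The arm

A 6-joint arm with a two-finger parallel gripper is mounted at the origin on the work surface. World frame = base frame: x ahead of the robot, y to its left, z up, the work surface at z = 0. Lengths are in mm, angles in rad, forces in N, time in s.
With the tool pointing down it reaches from about 250 to 725 mm from the base axis. Payload 9.7 kg.
Tool frame: the origin (TCP) lies at the centre of the arm's flange, where the gripper is bolted on; the fingertips stand 173 mm ahead of it and the grasp point (between the pads) lies 155 mm ahead of it; z points along the fingers, y is the line along which they close (so a half turn about z gives the same grasp; the last joint's range is limited). The gripper opens to 85 mm and grips with 20 to 120 N. Pads are 22 mm wide; open, the fingers measure 114 mm over their backs; the gripper's body (76 mm by 85 mm) begins 54 mm behind the grasp point. The pads swing forward as they close: fully open they stand 13 mm farther back than shut.
Start: joints at [1.12, 0.087, 0.176, 1.66, 0, 1.571], TCP at [239.624, 495.053, 404.684] pointing down, gripper open.
Joint ranges: [-3.13, 3.13], [-0.85, 1.81], [-1.15, 1.24], [-2.2, 2.28], [-1.44, 1.52], [-3.14, 3.14]. Speed limits (rad/s): [2.22, 2.22, 2.57, 3.14, 3.14, 3.14].

### API

Orientations are given as a rotation vector (axis times angle).
In Python, from station import get_obs, viewer, manip gives the robot as it stands.
- The arm moves only by the tool play_rows, never from a script. Its argument "steps" is a list of rows, each a list of 3 entries, a list of its own where there are three numbers: the turn, a rotation vector about the tool's x, y, z in rad, then the shift along the tool's x, y, z in m, then the finger opening in m, from 0 to 0.0854. A call has 1 to 12 rows; each row is the pose to reach, as a shift and turn from the pose commanded when the call began, along the tool's axes at that moment; what a row does not reach only later rows make up. A row lasts 1/12 s, in which the tool goes at most 41.7 mm and 7.16 degrees, less where a joint would pass 70% of its speed; a pose out of reach is approached as far as the arm can. A call with a gripper value outside its range is refused whole. The fingers move at their own pace and stop on an object; "squeeze" is the grip in N (left out, the last holds). Time passes only in rows, so rows that repeat a pose let the fingers close. It gives the time, the measured TCP pose, the force, the opening and the grip force at its end, in the units of the state.
- get_obs(): the state, without advancing time (a new reading comes with each control period).
- viewer.capture(name): name is "side" or "top"; returns the picture (400x640x3 uint8, blue, green, red); there is no depth.
- viewer.calibration(name): a dict with "camera_matrix" (3x3 intrinsics, pixels), "dist" ([k1, k2, p1, p2, k3] as OpenCV has them; the pictures are not rectified), "R" (3x3) and "t" (3): a world point X has camera coordinates R X + t. Camera axes: x right, y down, z forward; pixel columns grow to the right and rows downward; lengths in mm; the calibration is good to about 2 mm. A picture is of the moment at which its call begins. calibration takes no time and is no camera call.
- manip.hand_in(): hands the job in; it is judged then, once.
The state is a dict: "clock": time; "qpos": joint angles; "joint_velocities": joint speeds; "tau": joint torques, N m; "ee_pos": TCP position; "orientation": TCP orientation; "wrist_force": force on the tool from outside, world axes, zero at the start; "wrist_torque": the same for the moment, N m; "opening": opening from 0.0 (shut) to 1.0 (fully open); "grip_force": force on a finger pad.
Only numpy, scipy, OpenCV 4.12 (cv2) and the standard library are available. Lean on these libraries where they do the work, as an engineer would, in place of code of your own. Each camera call takes 0.05 s, during which the arm holds its last target. There are 200 camera calls.

## Working session

There is one attempt and no reset: what is moved stays moved. The work goes in short steps, Python scripts to look and compute and a tool call to move; the robot and the scene stay as the last step left them, time stands still between calls to the robot, and variables do not carry over. Pictures are saved under pics/ and viewed, at most 10 in all, crops included, and the job is handed in when it is done.

Besides the shell and the picture viewer there is one more tool, called after ">>>" by a JSON object that holds its "op" and its "data", one argument or row to a line. play_rows: Moves the arm, as the interface text tells. Its arguments: {"type":"object","properties":{"steps":{"type":"array"},"squeeze":{"type":"number"}},"required":["steps"]}

```bash
ls; mkdir -p pics; python3 - <<'E'
from station import get_obs, viewer
import cv2
o=get_obs()
for k in("clock","qpos","ee_pos","orientation","opening","wrist_force"):print(k,o[k])
for n in("side","top"):
    cv2.imwrite(f"pics/{n}0.png",viewer.capture(n)); c=viewer.calibration(n); print(n,c)
E
```

```text
pics
clock 0.0
qpos [ 1.11996881e+00  8.74435713e-02  1.75135040e-01  1.65980855e+00
 -3.27843981e-06  1.57077272e+00]
ee_pos [239.639027   495.04329253 403.99246202]
orientation [-7.02074794e-01 -3.06183875e+00  2.02311505e-03]
opening 0.9989359469217741
wrist_force [ 0.01876894  0.42619666 -0.32783061]
side {'camera_matrix': array([[374.13338506,   0.        , 316.66712809],
       [  0.        , 374.13338506, 197.87820289],
       [  0.        ,   0.        ,   1.        ]]), 'dist': array([-0.03432793,  0.        ,  0.        ,  0.        ,  0.        ]), 'R': array([[ 0.91863342, -0.3951088 , -0.00129526],
       [-0.26498452, -0.61365437, -0.74378191],
       [ 0.29307993,  0.68360614, -0.66842112]]), 't': array([-505.0413712 ,  196.85088601,  903.63219122])}
top {'camera_matrix': array([[375.97586655,   0.        , 322.27971061],
       [  0.        , 375.97586655, 193.60733263],
       [  0.        ,   0.        ,   1.        ]]), 'dist': array([-0.00432389,  0.        ,  0.        ,  0.        ,  0.        ]), 'R': array([[ 0.02082234, -0.99977402,  0.00428304],
       [-0.99520946, -0.02113619, -0.09545359],
       [ 0.09552255, -0.00227495, -0.99542467]]), 't': array([ -43.38136964,  524.31000981, 1102.93179771])}
```

View pics/top0.png

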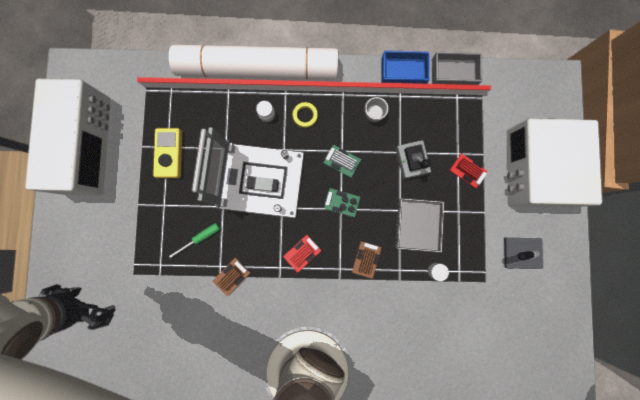

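View pics/side0.png

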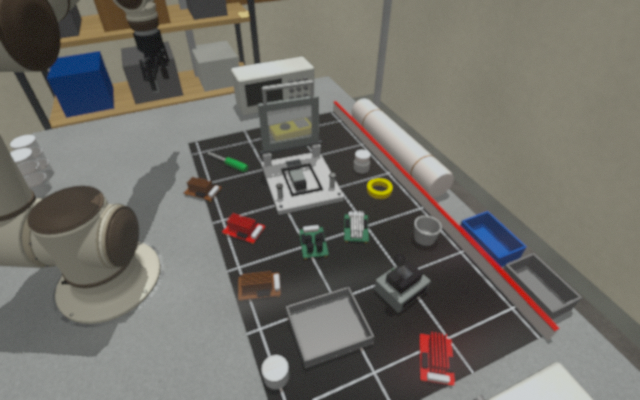

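The top view shows the fixture at (262,180) with its open cover at (210,165). Green boards are at (342,160), white-finned, and (342,202), round capacitors. The tray is at (420,225). Lever boxes are at (413,158) and (523,253). I'll check these candidates in an enlarged crop.

```bash
python3 - <<'E'
import cv2,numpy as np
a=cv2.imread("pics/top0.png")
cv2.imwrite("pics/c1.png",np.vstack([cv2.resize(a[125:225,190:390],None,fx=4,fy=4,interpolation=2)[:, :800],cv2.resize(np.hstack([a[130:180,390:490],a[228:278,480:580]]),None,fx=4,fy=4,interpolation=2)]))
E
```

```text
(no output)
```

View pics/c1.png

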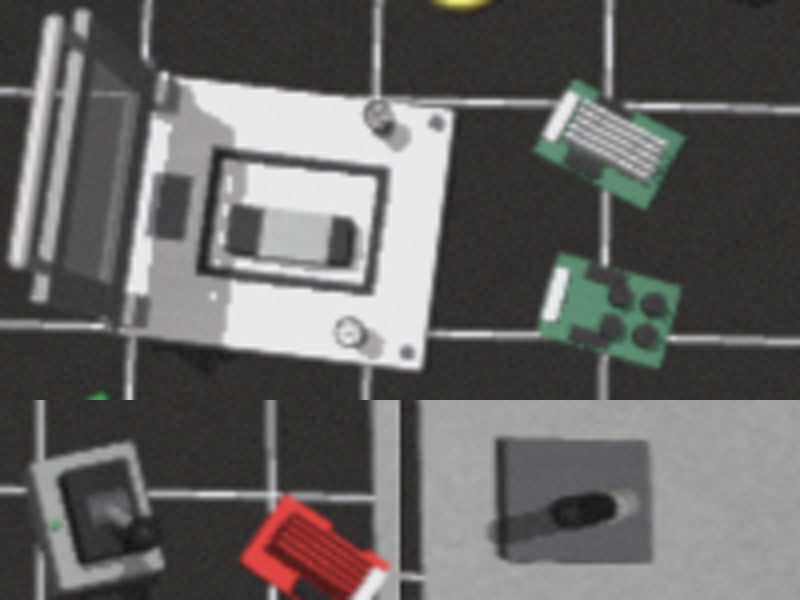

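Green candidates: (342,160) has fins and is the motor board; (342,202) has four round capacitors and is the spare, to be left alone. Brown and red look-alikes are ruled out by colour. The box at (413,158) is a grey box with a black block and fits the switch box. The plate at (523,253) has no block, so it's a decoy. Next, the measurements.

```bash
cat > h.py <<'E'
import cv2,numpy as np
from station import viewer,get_obs
from scipy.spatial.transform import Rotation as Ro
def ray(n,px):
    c=viewer.calibration(n);p=cv2.undistortPoints(np.float64(px).reshape(-1,1,2),c["camera_matrix"],c["dist"]).reshape(-1,2)
    d=np.c_[p,np.ones(len(p))]@c["R"]; return -c["R"].T@c["t"],d
def plane(n,px,z):
    o,d=ray(n,px); return (o+d*((z-o[2])/d[:,2])[:,None])[:,:2]
def tri(a,b):
    (o1,d1),(o2,d2)=ray("top",a),ray("side",b); d1,d2=d1[0],d2[0]
    s=np.linalg.lstsq(np.c_[d1,-d2],o2-o1,rcond=None)[0]; p,q=o1+s[0]*d1,o2+s[1]*d2
    return (p+q)/2,np.linalg.norm(p-q)
def proj(n,X):
    c=viewer.calibration(n);return cv2.projectPoints(np.float64(X).reshape(-1,1,3),cv2.Rodrigues(c["R"])[0],c["t"],c["camera_matrix"],c["dist"])[0].reshape(-1,2)
def blobs(mask,box,amin=30):
    m=np.zeros_like(mask);x0,y0,x1,y1=box;m[y0:y1,x0:x1]=mask[y0:y1,x0:x1]
    return sorted([c for c in cv2.findContours(m,0,1)[0] if cv2.contourArea(c)>amin],key=cv2.contourArea,reverse=True)
def rect(n,cont,z):
    P=plane(n,cont.reshape(-1,2),z).astype(np.float32);r=cv2.minAreaRect(P)
    b=cv2.boxPoints(r);e=[b[1]-b[0],b[2]-b[1]];l=max(e,key=np.linalg.norm)
    return np.round(r[0],1),np.round(sorted(r[1]),1),round(float(np.degrees(np.arctan2(l[1],l[0]))%180),1)
E
python3 - <<'E'
from h import *
a=cv2.imread("pics/top0.png");hsv=cv2.cvtColor(a,40);H,S,V=cv2.split(hsv)
def show(nm,m,box,z,am=30,k=2):
    for c in blobs(m.astype(np.uint8)*255,box,am)[:k]: print(nm,cv2.contourArea(c),cv2.boundingRect(c),*rect("top",c,z))
show("module",(H>50)&(H<90)&(S>60),(320,140,365,180),9)
show("spare",(H>50)&(H<90)&(S>60),(320,184,365,220),9)
show("ribs",V<90,(237,155,292,205),28)
show("batt ends",V<80,(244,174,284,194),28)
show("white",(V>190),(222,140,308,222),20)
show("tray",(V>85),(395,195,447,255),32)
show("box",(V>85),(396,135,433,182),40)
s=cv2.imread("pics/side0.png")
cv2.imwrite("pics/c2.png",np.vstack([cv2.resize(s[75:225,255:455],None,fx=2.6,fy=2.6,interpolation=2)[:,:400*2],np.zeros((1,520,3),np.uint8)]))
cv2.imwrite("pics/c3.png",np.hstack([cv2.resize(s[80:215,250:350],None,fx=4,fy=4,interpolation=2),cv2.resize(s[250:350,360:460],None,fx=4,fy=5.4,interpolation=2)]))
E
```

```text
module 121.5 (335, 153, 26, 25) [ 619.2 -109.5] [55.7 65.9] 152.5
spare 405.5 (324, 188, 36, 30) [501.2 -92. ] [66.1 97.8] 75.5
ribs 77.0 (239, 162, 37, 34) [563.5 165.8] [95.7 97.5] 83.3
ribs 65.0 (247, 177, 8, 12) [553.7 183.6] [21.  33.2] 1.2
batt ends 56.5 (247, 177, 8, 12) [553.4 184.1] [19.6 33.6] 175.9
batt ends 40.5 (272, 180, 6, 12) [546.2 111.2] [15.  33.2] 1.2
white 1923.0 (235, 145, 68, 72) [562.7 142.8] [197.4 207.9] 84.4
white 356.5 (251, 166, 33, 23) [570.6 138.6] [63.6 98.2] 84.8
tray 2217.0 (395, 195, 52, 60) [ 430.8 -319.2] [151.4 173.7] 172.8
box 392.5 (397, 135, 36, 43) [ 650.6 -308.8] [ 99.3 129.9] 13.2
box 43.5 (412, 153, 11, 8) [ 639.5 -313.7] [21.9 27.1] 102.7
```

View pics/c3.png

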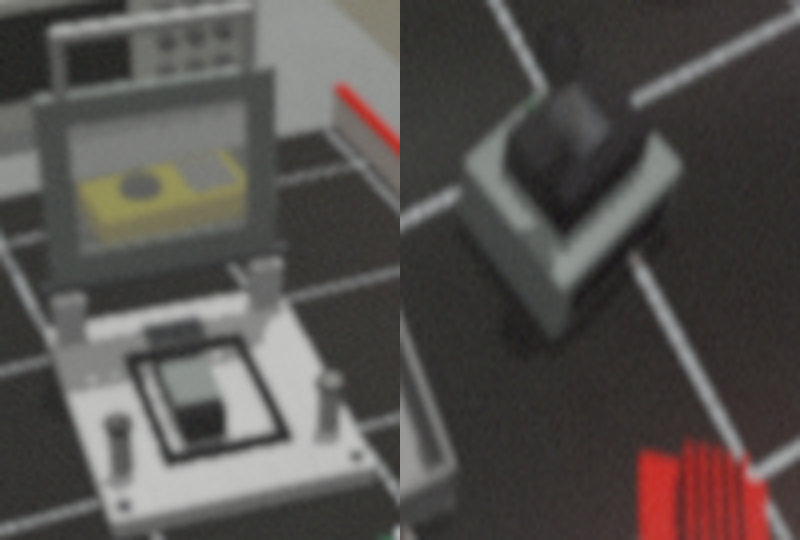

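The side crop shows the bar's ends at about (263,88) and (312,82), and the toggle ball at about (400,258). Next I'll triangulate these and clean up the masks.

```bash
python3 - <<'E'
from h import *
a=cv2.imread("pics/top0.png");H,S,V=cv2.split(cv2.cvtColor(a,40))
T=lambda p:(np.array(p,float)+.5)/4-.5+[190,125]
Sd=lambda p:(np.array(p,float)+.5)/4-.5+[250,80]
r=plane("top",T([(214,145),(388,168),(372,293),(198,272)]),28)
print("ribs",r.round(1).tolist(),"c",r.mean(0).round(1),[np.linalg.norm(r[i]-r[i-1]).round(1) for i in range(4)])
y=(r[0]+r[3]-r[1]-r[2]);print("rib y dir deg",np.degrees(np.arctan2(y[1],y[0])))
p=plane("top",T([(453,109),(422,369)]),20);d=p[0]-p[1];ux=d/np.linalg.norm(d);print("plate edge",p.round(1).tolist(),np.linalg.norm(d),"yaw",np.degrees(np.arctan2(*ux[::-1])),"c",(p.mean(0)+120*np.array([-ux[1],ux[0]])).round(1))
p=plane("top",T([(380,112),(348,328)]),65);print("posts",p.round(1).tolist(),np.linalg.norm(p[0]-p[1]))
b=plane("top",T([(228,206),(357,218),(352,266),(226,255)]),28);print("batt",b.round(1).tolist(),b.mean(0).round(1))
e1=tri(T((54,18)),Sd((250,7)));e2=tri(T((16,265)),Sd((52,32)));print("bar",e1,e2,(e1[0]+e2[0])/2,np.linalg.norm(e1[0]-e2[0]))
print("ball",tri([425.1,162.6],[400,258.2]))
L=np.uint8(V>85)*255;L=cv2.morphologyEx(L,cv2.MORPH_OPEN,np.ones((5,5)))
for c in blobs(L,(392,192,450,258))[:1]: print("tray",cv2.boundingRect(c),*rect("top",c,32))
L=np.uint8((V>85)|((V<85)&False))*255;L=cv2.morphologyEx(L,cv2.MORPH_OPEN,np.ones((3,3)))
for c in blobs(L,(394,133,436,182))[:2]: print("box",cv2.boundingRect(c),*rect("top",c,40))
B=plane("top",(np.array([(30,465),(130,443),(165,565),(62,590)])/4)+[390-.4,130-.4],40);print("box",B.round(1).tolist(),B.mean(0),[np.linalg.norm(B[i]-B[i-1]).round(1) for i in range(4)])
M=plane("top",T([(577,80),(687,138),(645,209),(533,150)]),9);print("mod",M.round(1).tolist(),M.mean(0),[np.linalg.norm(M[i]-M[i-1]).round(1) for i in range(4)])
Hs=plane("top",T([(585,96),(668,140),(647,182),(566,135)]),42);print("sink",Hs.round(1).tolist(),Hs.mean(0),[np.linalg.norm(Hs[i]-Hs[i-1]).round(1) for i in range(4)])
E
```

```text
ribs [[618.9, 208.4], [604.2, 76.8], [509.5, 85.9], [522.5, 216.4]] c [563.8 146.9] [np.float64(96.7), np.float64(132.5), np.float64(95.1), np.float64(131.2)]
rib y dir deg 83.96556161651498
plate edge [[652.0, 29.4], [453.9, 47.5]] 198.98834242861847 yaw -5.222889681714062 c [563.9 158. ]
posts [[639.3, 80.3], [480.8, 98.6]] 159.54146894242132
batt [[572.8, 196.0], [565.7, 98.9], [529.5, 101.5], [535.7, 196.0]] [550.9 148.1]
bar (array([646.04439623, 252.65682621, 279.56292913]), np.float64(2.8191104383004966)) (array([500.2049867 , 266.03083292, 282.01853887]), np.float64(0.5834756080594664)) [573.12469146 259.34382957 280.790734  ] 146.47193399007477
ball (array([ 605.31057754, -310.80734632,  136.51140279]), np.float64(0.10625544632011283))
tray (397, 199, 43, 53) [ 437.8 -319.5] [121.5 151.7] 176.6
box (398, 141, 38, 37) [ 638.3 -316.2] [103.  108.1] 102.9
box (413, 154, 9, 7) [ 640.  -313.5] [18.4 24. ] 89.9
box [[374.8, -254.3], [392.3, -327.6], [304.7, -352.7], [285.3, -277.8]] [ 339.31140006 -303.11380724] [np.float64(92.5), np.float64(75.4), np.float64(91.1), np.float64(77.5)]
mod [[679.1, -65.0], [635.6, -150.3], [579.9, -118.7], [623.7, -32.2]] [629.58003694 -91.53597953] [np.float64(64.3), np.float64(95.7), np.float64(64.0), np.float64(97.0)]
sink [[659.5, -70.1], [627.5, -132.6], [595.5, -117.4], [629.6, -56.5]] [628.00350276 -94.15270394] [np.float64(32.8), np.float64(70.2), np.float64(35.4), np.float64(69.8)]
```

```bash
cat >> h.py <<'E'
def go(*wps):
    """each wp: grasp xyz mm, closing angle deg (mod 180), tilt deg about world horizontal axis (ax angle deg); deltas chained from measured pose"""
    o=get_obs();R=Ro.from_rotvec(o["orientation"]);p=np.array(o["ee_pos"])
    y=R.as_matrix()[:,1];print("t",round(o["clock"],2),"grasp",(p+155*R.as_matrix()[:,2]).round(1),"close",np.degrees(np.arctan2(y[1],y[0])).round(1),"open",round(85.4*o["opening"],1),"F",np.round(o["wrist_force"],1),"q",np.round(o["qpos"],2))
    for w in wps:
        g=np.array(w[:3],float);a=w[3];cur=R.as_matrix()[:,1];cur=np.degrees(np.arctan2(cur[1],cur[0]))
        a=cur+(a-cur+90)%180-90; a=np.radians(a);yv=np.array([np.cos(a),np.sin(a),0]);zv=np.array([0,0,-1.])
        T=Ro.from_matrix(np.c_[np.cross(yv,zv),yv,zv])
        if len(w)>4: b=np.radians(w[5]);T=Ro.from_rotvec(np.radians(w[4])*np.array([np.cos(b),np.sin(b),0]))*T
        tp=g-155*T.as_matrix()[:,2]
        print(w,"turn",(R.inv()*T).as_rotvec().round(3).tolist(),"shift m",(R.inv().apply(tp-p)/1000).round(4).tolist(),"dist",np.linalg.norm(tp-p).round(0));R,p=T,tp
E
python3 - <<'E'
from h import *
T=lambda p:(np.array(p,float)+.5)/4-.5+[190,125]
B=plane("top",(np.array([(30,65),(130,43),(165,165),(62,190)])/4)+[390-.4,130-.4],40);print("box",B.round(1).tolist(),B.mean(0),[np.linalg.norm(B[i]-B[i-1]).round(1) for i in range(4)])
K=plane("top",(np.array([(58,75),(122,57),(158,145),(82,165)])/4)+[390-.4,130-.4],65);print("blk",K.round(1).tolist(),K.mean(0))
b=plane("top",T([(228,206),(357,218),(352,266),(226,255)]),48);print("batt",b.round(1).tolist(),b.mean(0).round(1),np.linalg.norm(b[0]-b[3]),np.linalg.norm(b[0]-b[1]))
y=b[0]+b[3]-b[1]-b[2];print("batt y",np.degrees(np.arctan2(y[1],y[0])))
go((400,150,230,-5),(549,145,130,-5),(549,145,46,-5))
E
```

```text
box [[672.4, -253.8], [690.9, -329.0], [598.7, -354.7], [578.3, -277.8]] [ 635.06523092 -303.80874858] [np.float64(97.1), np.float64(77.4), np.float64(95.6), np.float64(79.6)]
blk [[659.6, -269.3], [674.1, -316.3], [609.3, -342.3], [593.3, -286.8]] [ 634.08778625 -303.6769273 ]
batt [[570.0, 192.0], [563.1, 96.6], [527.5, 99.1], [533.6, 192.0]] [548.5 144.9] 36.368170384798844 95.63781112543982
batt y 86.03456295513688
t 0.1 grasp [239.5 494.9 249.1] close 64.2 open 85.5 F [-0.4  0.3 -0.1] q [ 1.12  0.09  0.18  1.66 -0.    1.57]
(400, 150, 230, -5) turn [-0.001, 0.001, 1.207] shift m [-0.2947, -0.2407, 0.0193] dist 381.0
(549, 145, 130, -5) turn [0.0, 0.0, 0.0] shift m [0.008, 0.1489, 0.1] dist 180.0
(549, 145, 46, -5) turn [0.0, 0.0, 0.0] shift m [0.0, 0.0, 0.084] dist 84.0
```

>>> {"op": "play_rows", "data": {
  "steps": [
    [[0, 0, 1.2], [-0.295, -0.241, 0.02], 0.052],
    [[0, 0, 1.2], [-0.295, -0.241, 0.02], 0.052],
    [[0, 0, 1.2], [-0.295, -0.241, 0.02], 0.052],
    [[0, 0, 1.2], [-0.295, -0.241, 0.02], 0.052],
    [[0, 0, 1.2], [-0.295, -0.241, 0.02], 0.052],
    [[0, 0, 1.2], [-0.295, -0.241, 0.02], 0.052],
    [[0, 0, 1.2], [-0.295, -0.241, 0.02], 0.052],
    [[0, 0, 1.2], [-0.295, -0.241, 0.02], 0.052],
    [[0, 0, 1.2], [-0.295, -0.241, 0.02], 0.052],
    [[0, 0, 1.2], [-0.295, -0.241, 0.02], 0.052],
    [[0, 0, 1.2], [-0.295, -0.241, 0.02], 0.052],
    [[0, 0, 1.2], [-0.295, -0.241, 0.02], 0.052]
  ],
  "squeeze": 30
}}

```text
clock: 1.1
ee_pos: [400.2, 149.3, 384.5]
orientation: [-2.308, -2.131, 0.0]
wrist_force: [-0.4, -0.4, 0.8]
opening: 0.607
grip_force: 0.0
```

>>> {"op": "play_rows", "data": {
  "steps": [
    [[0, 0, 0], [0.008, 0.149, 0.1], 0.052],
    [[0, 0, 0], [0.008, 0.149, 0.1], 0.052],
    [[0, 0, 0], [0.008, 0.149, 0.1], 0.052],
    [[0, 0, 0], [0.008, 0.149, 0.1], 0.052],
    [[0, 0, 0], [0.008, 0.149, 0.1], 0.052],
    [[0, 0, 0], [0.008, 0.149, 0.1], 0.052],
    [[0, 0, 0], [0.008, 0.149, 0.1], 0.052]
  ]
}}

```text
clock: 1.68
ee_pos: [548.9, 147.1, 283.9]
orientation: [-2.304, -2.134, 0.003]
wrist_force: [-1.0, -0.0, 1.2]
opening: 0.611
grip_force: 0.0
```

```bash
python3 - <<'E'
from h import *
go((549,145,80,-4),(549,145,47,-4))
E
```

```text
t 1.68 grasp [548.5 147.  128.9] close -4.4 open 52.2 F [-1.  -0.   1.2] q [ 0.26  0.12 -0.02  1.43  0.    1.91]
(549, 145, 80, -4) turn [-0.002, 0.001, -0.007] shift m [-0.002, 0.0004, 0.0489] dist 49.0
(549, 145, 47, -4) turn [0.0, 0.0, 0.0] shift m [0.0, 0.0, 0.033] dist 33.0
```

>>> {"op": "play_rows", "data": {
  "steps": [
    [[0, 0, 0], [-0.002, 0, 0.035], 0.052],
    [[0, 0, 0], [-0.002, 0, 0.06], 0.052],
    [[0, 0, 0], [-0.002, 0, 0.075], 0.052],
    [[0, 0, 0], [-0.002, 0, 0.082], 0.052],
    [[0, 0, 0], [-0.002, 0, 0.082], 0.052],
    [[0, 0, 0], [-0.002, 0, 0.082], 0.052]
  ]
}}

```text
clock: 2.18
ee_pos: [548.9, 144.4, 204.4]
orientation: [2.306, 2.132, 0.003]
wrist_force: [0.5, -0.3, -0.3]
opening: 0.608
grip_force: 0.0
```

>>> {"op": "play_rows", "data": {
  "steps": [
    [[0, 0, 0], [0, 0, 0], 0.03],
    [[0, 0, 0], [0, 0, 0], 0.03],
    [[0, 0, 0], [0, 0, 0], 0.03],
    [[0, 0, 0], [0, 0, 0], 0.03],
    [[0, 0, 0], [0, 0, 0], 0.03],
    [[0, 0, 0], [0, 0, 0], 0.03],
    [[0, 0, 0], [0, 0, 0], 0.03],
    [[0, 0, 0], [0, 0, 0], 0.03]
  ],
  "squeeze": 40
}}

```text
clock: 2.85
ee_pos: [549.6, 144.0, 204.9]
orientation: [2.307, 2.131, 0.005]
wrist_force: [-1.6, 1.5, 6.5]
opening: 0.411
grip_force: 41.6
```

```bash
python3 - <<'E'
from h import *
a=viewer.capture("side")
cv2.imwrite("pics/s1.png",cv2.resize(a[80:215,230:380],None,fx=4,fy=4,interpolation=2))
go((549,145,200,-4),(434,-319,200,-4),(434,-319,32,-4))
E
```

```text
t 2.9 grasp [550.1 144.2  49.9] close -4.6 open 35.0 F [-1.2  1.1  7.7] q [ 0.26  0.14 -0.15  1.28  0.    1.91]
(549, 145, 200, -4) turn [0.003, -0.002, -0.01] shift m [0.0012, -0.0003, -0.1501] dist 150.0
(434, -319, 200, -4) turn [0.0, 0.0, 0.0] shift m [-0.4709, -0.0824, 0.0] dist 478.0
(434, -319, 32, -4) turn [0.0, 0.0, 0.0] shift m [0.0, 0.0, 0.168] dist 168.0
```

>>> {"op": "play_rows", "data": {
  "steps": [
    [[0, 0, 0], [0, 0, -0.02], 0.03],
    [[0, 0, 0], [0, 0, -0.05], 0.03],
    [[0, 0, 0], [0, 0, -0.09], 0.03],
    [[0, 0, 0], [0, 0, -0.13], 0.03],
    [[0, 0, 0], [0, 0, -0.15], 0.03],
    [[0, 0, 0], [0, 0, -0.15], 0.03]
  ]
}}

```text
clock: 3.4
ee_pos: [549.6, 143.8, 359.4]
orientation: [2.305, 2.128, 0.013]
wrist_force: [1.0, 0.5, -0.4]
opening: 0.412
grip_force: 40.7
```

```bash
python3 - <<'E'
from h import *
cv2.imwrite("pics/s1.png",cv2.resize(viewer.capture("side")[60:215,230:380],None,fx=3.5,fy=3.5,interpolation=2))
o=get_obs();print(o["grip_force"]);go((434,-319,200,-4))
E
```

```text
40.706607699394226
t 3.45 grasp [550.4 144.  201.3] close -4.6 open 34.8 F [ 0.2  0.2 -1.8] q [0.26 0.11 0.11 1.56 0.   1.91]
(434, -319, 200, -4) turn [0.006, -0.002, -0.01] shift m [-0.4705, -0.0782, -0.0001] dist 477.0
```

View pics/s1.png

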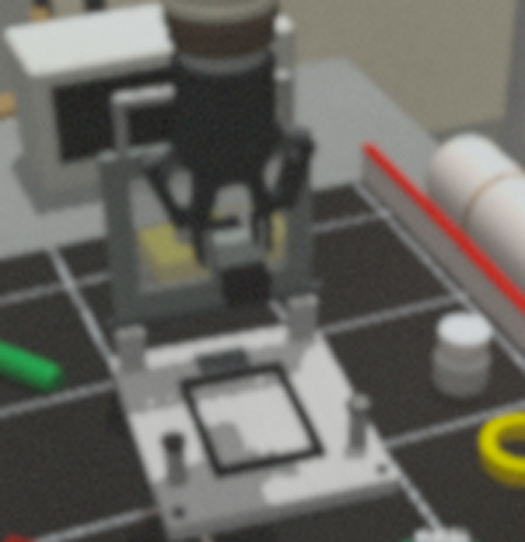

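The battery is held level in the jaws at about (300,130), and the pocket is empty.

>>> {"op": "play_rows", "data": {
  "steps": [
    [[0, 0, 0], [-0.47, -0.078, 0], 0.03],
    [[0, 0, 0], [-0.47, -0.078, 0], 0.03],
    [[0, 0, 0], [-0.47, -0.078, 0], 0.03],
    [[0, 0, 0], [-0.47, -0.078, 0], 0.03],
    [[0, 0, 0], [-0.47, -0.078, 0], 0.03],
    [[0, 0, 0], [-0.47, -0.078, 0], 0.03],
    [[0, 0, 0], [-0.47, -0.078, 0], 0.03],
    [[0, 0, 0], [-0.47, -0.078, 0], 0.03],
    [[0, 0, 0], [-0.47, -0.078, 0], 0.03],
    [[0, 0, 0], [-0.47, -0.078, 0], 0.03],
    [[0, 0, 0], [-0.47, -0.078, 0], 0.03],
    [[0, 0, 0], [-0.47, -0.078, 0], 0.03]
  ]
}}

```text
clock: 4.45
ee_pos: [432.1, -322.3, 351.1]
orientation: [-2.311, -2.127, 0.002]
wrist_force: [1.3, 0.4, -1.8]
opening: 0.41
grip_force: 40.6
```

>>> {"op": "play_rows", "data": {
  "steps": [
    [[0, 0, 0], [0, 0, 0], 0.03],
    [[0, 0, 0], [0, 0, 0.03], 0.03],
    [[0, 0, 0], [0, 0, 0.06], 0.03],
    [[0, 0, 0], [0, 0, 0.09], 0.03],
    [[0, 0, 0], [0, 0, 0.11], 0.03],
    [[0, 0, 0], [0, 0, 0.12], 0.03],
    [[0, 0, 0], [0, 0, 0.12], 0.03],
    [[0, 0, 0], [0, 0, 0.12], 0.03]
  ]
}}

```text
clock: 5.12
ee_pos: [433.9, -318.2, 232.9]
orientation: [-2.308, -2.131, 0.0]
wrist_force: [1.2, 0.3, -0.3]
opening: 0.409
grip_force: 40.6
```

```bash
python3 - <<'E'
from h import *
print(get_obs()["grip_force"]);go((434,-319,34,-4))
E
```

```text
40.60856580734253
t 5.12 grasp [ 433.9 -318.2   77.9] close -4.6 open 34.9 F [ 1.2  0.3 -0.3] q [-0.63  0.06 -0.18  1.33  0.    1.02]
(434, -319, 34, -4) turn [-0.0, -0.0, -0.01] shift m [-0.0008, 0.0001, 0.0439] dist 44.0
```

>>> {"op": "play_rows", "data": {
  "steps": [
    [[0, 0, 0], [0, 0, 0.02], 0.03],
    [[0, 0, 0], [0, 0, 0.032], 0.03],
    [[0, 0, 0], [0, 0, 0.038], 0.03],
    [[0, 0, 0], [0, 0, 0.042], 0.03],
    [[0, 0, 0], [0, 0, 0.043], 0.03],
    [[0, 0, 0], [0, 0, 0.044], 0.03],
    [[0, 0, 0], [0, 0, 0.044], 0.03]
  ]
}}

```text
clock: 5.7
ee_pos: [434.0, -318.7, 189.2]
orientation: [2.308, 2.13, 0.0]
wrist_force: [0.3, -0.0, -2.0]
opening: 0.412
grip_force: 40.7
```

>>> {"op": "play_rows", "data": {
  "steps": [
    [[0, 0, 0], [0, 0, 0], 0.055],
    [[0, 0, 0], [0, 0, 0], 0.055],
    [[0, 0, 0], [0, 0, 0], 0.055],
    [[0, 0, 0], [0, 0, 0], 0.055],
    [[0, 0, 0], [0, 0, -0.03], 0.055],
    [[0, 0, 0], [0, 0, -0.07], 0.055],
    [[0, 0, 0], [0, 0, -0.11], 0.055],
    [[0, 0, 0], [0, 0, -0.15], 0.055],
    [[0, 0, 0], [0, 0, -0.17], 0.055],
    [[0, 0, 0], [0, 0, -0.17], 0.055]
  ]
}}

```text
clock: 6.53
ee_pos: [434.2, -318.9, 364.6]
orientation: [2.303, 2.125, 0.002]
wrist_force: [0.6, -0.7, 0.6]
opening: 0.644
grip_force: 0.0
```

```bash
python3 - <<'E'
from h import *
a=viewer.capture("side");b=viewer.capture("top")
cv2.imwrite("pics/s2.png",np.hstack([cv2.resize(a[270:370,270:395],None,fx=3.2,fy=3.2),cv2.resize(b[125:225,310:410],None,fx=3.2,fy=3.2,interpolation=2)]))
T=lambda p:(np.array(p,float)+.5)/4-.5+[190,125]
M=plane("top",T([(577,80),(687,138),(645,209),(533,150)]),9)
d=(M[0]+M[3]-M[1]-M[2]);print("long axis",np.degrees(np.arctan2(d[1],d[0])))
Hs=plane("top",T([(585,96),(668,140),(647,182),(566,135)]),42)
d=(Hs[0]+Hs[3]-Hs[1]-Hs[2]);print("sink axis",np.degrees(np.arctan2(d[1],d[0])))
go((628,-94,200,-27),(628,-94,80,-27),(628,-94,34,-27))
E
```

```text
long axis 63.07112686685424
sink axis 61.81086144453477
t 6.63 grasp [ 434.2 -318.9  204.6] close -4.6 open 55.3 F [-0.3  0.1 -0.5] q [-0.63  0.05  0.04  1.57 -0.    1.02]
(628, -94, 200, -27) turn [0.002, 0.001, 0.391] shift m [0.2395, 0.1754, 0.0046] dist 297.0
(628, -94, 80, -27) turn [0.0, 0.0, 0.0] shift m [0.0, 0.0, 0.12] dist 120.0
(628, -94, 34, -27) turn [0.0, 0.0, 0.0] shift m [0.0, 0.0, 0.046] dist 46.0
```

View pics/s2.png

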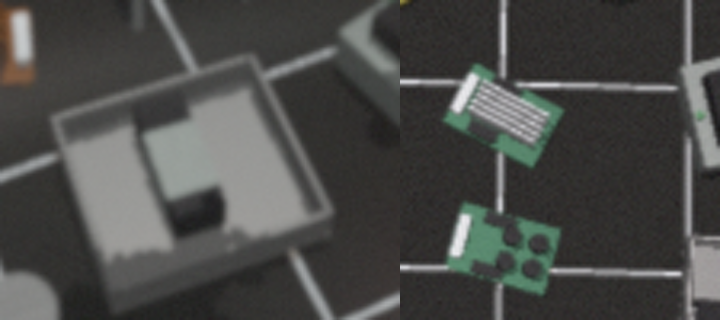

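The battery lies flat in the tray at about (325,320). The motor board at (342,160) hasn't moved. Next: the module.

>>> {"op": "play_rows", "data": {
  "steps": [
    [[0, 0, 0.41], [0.24, 0.175, 0.005], 0.055],
    [[0, 0, 0.41], [0.24, 0.175, 0.005], 0.055],
    [[0, 0, 0.41], [0.24, 0.175, 0.005], 0.055],
    [[0, 0, 0.41], [0.24, 0.175, 0.005], 0.055],
    [[0, 0, 0.41], [0.24, 0.175, 0.005], 0.055],
    [[0, 0, 0.41], [0.24, 0.175, 0.005], 0.055],
    [[0, 0, 0.41], [0.24, 0.175, 0.005], 0.055],
    [[0, 0, 0.41], [0.24, 0.175, 0.005], 0.055],
    [[0, 0, 0.41], [0.24, 0.175, 0.005], 0.055],
    [[0, 0, 0.41], [0.24, 0.175, 0.005], 0.055]
  ]
}}

```text
clock: 7.47
ee_pos: [627.7, -92.6, 351.7]
orientation: [-2.691, -1.618, 0.004]
wrist_force: [-0.1, -0.8, -0.2]
opening: 0.646
grip_force: 0.0
```

>>> {"op": "play_rows", "data": {
  "steps": [
    [[0, 0, 0], [0, 0, 0.03], 0.055],
    [[0, 0, 0], [0, 0, 0.07], 0.055],
    [[0, 0, 0], [0, 0, 0.1], 0.055],
    [[0, 0, 0], [0, 0, 0.115], 0.055],
    [[0, 0, 0], [0, 0, 0.12], 0.055],
    [[0, 0, 0], [0, 0, 0.12], 0.055]
  ]
}}

```text
clock: 7.97
ee_pos: [626.4, -94.4, 232.2]
orientation: [-2.694, -1.613, 0.004]
wrist_force: [0.5, -0.1, 0.9]
opening: 0.643
grip_force: 0.0
```

```bash
python3 - <<'E'
from h import *
go((628,-94,36,-28))
E
```

```text
t 7.97 grasp [625.9 -94.4  77.2] close -28.2 open 54.9 F [ 0.5 -0.1  0.9] q [-0.15  0.29  0.07  1.36 -0.    1.91]
(628, -94, 36, -28) turn [-0.003, 0.001, -0.003] shift m [0.0012, 0.0013, 0.0412] dist 41.0
```

>>> {"op": "play_rows", "data": {
  "steps": [
    [[0, 0, 0], [0.001, 0.001, 0.015], 0.055],
    [[0, 0, 0], [0.001, 0.001, 0.028], 0.055],
    [[0, 0, 0], [0.001, 0.001, 0.036], 0.055],
    [[0, 0, 0], [0.001, 0.001, 0.041], 0.055],
    [[0, 0, 0], [0.001, 0.001, 0.041], 0.055],
    [[0, 0, 0], [0.001, 0.001, 0.041], 0.055]
  ]
}}

```text
clock: 8.47
ee_pos: [628.8, -93.0, 193.0]
orientation: [2.694, 1.616, -0.0]
wrist_force: [-0.1, -0.4, -0.2]
opening: 0.642
grip_force: 0.0
```

>>> {"op": "play_rows", "data": {
  "steps": [
    [[0, 0, 0], [0, 0, 0], 0.04],
    [[0, 0, 0], [0, 0, 0], 0.034],
    [[0, 0, 0], [0, 0, 0], 0.03],
    [[0, 0, 0], [0, 0, 0], 0.026],
    [[0, 0, 0], [0, 0, 0], 0.026],
    [[0, 0, 0], [0, 0, 0], 0.026],
    [[0, 0, 0], [0, 0, 0], 0.026],
    [[0, 0, 0], [0, 0, 0], 0.026]
  ],
  "squeeze": 35
}}

```text
clock: 9.13
ee_pos: [629.0, -92.9, 193.5]
orientation: [2.693, 1.616, 0.001]
wrist_force: [-1.2, 1.0, 5.8]
opening: 0.342
grip_force: 35.3
```

```bash
python3 - <<'E'
from h import *
print(get_obs()["grip_force"]);go((628,-94,130,-28))
E
```

```text
35.34652233123779
t 9.13 grasp [629.1 -92.9  38.5] close -28.1 open 29.2 F [-1.2  1.   5.8] q [-0.15  0.31  0.02  1.29  0.    1.91]
(628, -94, 130, -28) turn [0.001, -0.0, -0.001] shift m [-0.0014, -0.0002, -0.0915] dist 92.0
```

>>> {"op": "play_rows", "data": {
  "steps": [
    [[0, 0, 0], [0, 0, -0.01], 0.026],
    [[0, 0, 0], [0, 0, -0.03], 0.026],
    [[0, 0, 0], [0, 0, -0.06], 0.026],
    [[0, 0, 0], [0, 0, -0.09], 0.026],
    [[0, 0, 0], [0, 0, -0.11], 0.026],
    [[0, 0, 0], [0, 0, -0.12], 0.026],
    [[0, 0, 0], [0, 0, -0.12], 0.026]
  ]
}}

```text
clock: 9.72
ee_pos: [629.2, -93.0, 315.5]
orientation: [2.692, 1.615, 0.005]
wrist_force: [0.1, -0.1, -0.6]
opening: 0.344
grip_force: 34.9
```

```bash
python3 - <<'E'
from h import *
print(get_obs()["grip_force"]);go((563.6,145,150,-5.8))
E
```

```text
34.908106327056885
t 9.72 grasp [629.8 -93.1 160.5] close -28.1 open 29.4 F [ 0.1 -0.1 -0.6] q [-0.15  0.28  0.22  1.51 -0.    1.91]
(563.6, 145, 150, -5.8) turn [0.004, -0.0, -0.389] shift m [0.1791, -0.1699, 0.01] dist 247.0
```

>>> {"op": "play_rows", "data": {
  "steps": [
    [[0, 0, -0.04], [0.02, -0.019, 0], 0.026],
    [[0, 0, -0.1], [0.045, -0.043, 0], 0.026],
    [[0, 0, -0.2], [0.07, -0.066, 0], 0.026],
    [[0, 0, -0.3], [0.095, -0.09, 0], 0.026],
    [[0, 0, -0.39], [0.12, -0.114, 0], 0.026],
    [[0, 0, -0.39], [0.145, -0.137, 0], 0.026],
    [[0, 0, -0.39], [0.165, -0.157, 0], 0.026],
    [[0, 0, -0.39], [0.175, -0.166, 0], 0.026],
    [[0, 0, -0.39], [0.179, -0.17, 0], 0.026],
    [[0, 0, -0.39], [0.179, -0.17, 0], 0.026],
    [[0, 0, -0.39], [0.179, -0.17, 0], 0.026]
  ]
}}

```text
clock: 10.63
ee_pos: [563.3, 144.3, 311.9]
orientation: [-2.33, -2.107, 0.002]
wrist_force: [0.1, -0.3, -1.3]
opening: 0.345
grip_force: 35.0
```

```bash
python3 - <<'E'
from h import *
print(get_obs()["grip_force"]);go((563.6,145,90,-5.8),(563.6,145,59.5,-5.8))
E
```

```text
35.03979027271271
t 10.63 grasp [563.2 144.2 156.9] close -5.7 open 29.4 F [ 0.1 -0.3 -1.3] q [ 0.25  0.15  0.06  1.49 -0.    1.92]
(563.6, 145, 90, -5.8) turn [-0.001, 0.001, 0.001] shift m [0.0007, 0.0003, 0.0669] dist 67.0
(563.6, 145, 59.5, -5.8) turn [0.0, 0.0, 0.0] shift m [0.0, 0.0, 0.0305] dist 30.0
```

Lower to just above the ribs and check the fit.

>>> {"op": "play_rows", "data": {
  "steps": [
    [[0, 0, 0], [0.001, 0, 0.02], 0.026],
    [[0, 0, 0], [0.001, 0, 0.04], 0.026],
    [[0, 0, 0], [0.001, 0, 0.06], 0.026],
    [[0, 0, 0], [0.001, 0, 0.075], 0.026],
    [[0, 0, 0], [0.001, 0, 0.083], 0.026],
    [[0, 0, 0], [0.001, 0, 0.084], 0.026],
    [[0, 0, 0], [0.001, 0, 0.084], 0.026],
    [[0, 0, 0], [0.001, 0, 0.084], 0.026]
  ]
}}

```text
clock: 11.3
ee_pos: [563.7, 145.5, 229.7]
orientation: [2.33, 2.106, 0.002]
wrist_force: [0.1, -1.0, -0.6]
opening: 0.341
grip_force: 35.1
```

```bash
python3 - <<'E'
from h import *
a=viewer.capture("side");cv2.imwrite("pics/s3.png",cv2.resize(a[110:220,250:360],None,fx=5,fy=5,interpolation=2))
go((563.6,145,59,-5.8))
E
```

```text
t 11.35 grasp [563.9 145.8  75. ] close -5.8 open 29.4 F [ 0.9  0.5 -2. ] q [ 0.25  0.17 -0.07  1.33 -0.    1.92]
(563.6, 145, 59, -5.8) turn [0.002, -0.001, 0.001] shift m [-0.0007, -0.0, 0.016] dist 16.0
```

View pics/s3.png

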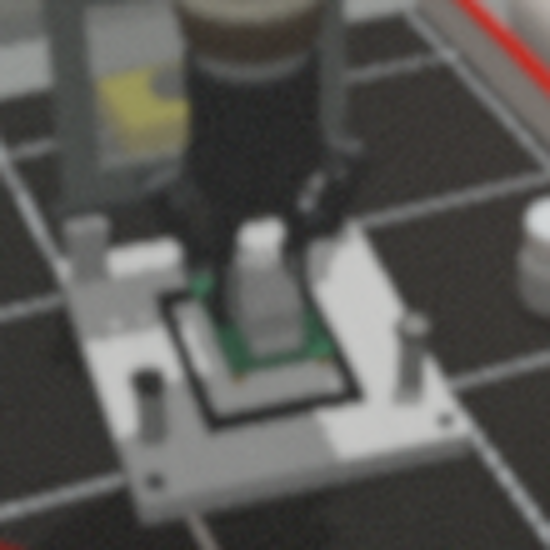

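```bash
python3 - <<'E'
from h import *
S=lambda p:(np.array(p,float)+.5)/5-.5+[250,110]
m=plane("side",S([(228,372),(335,356)]),45);r=plane("side",S([(215,428),(360,398),(163,297)]),28)
u=np.radians(-5.8);A=np.array([[np.cos(u),np.sin(u)],[-np.sin(u),np.cos(u)]])
P=np.array([563.8,146.9])
print("board corners in pocket",((m-P)@A.T).round(1).tolist(),"(want +-32,-48)\nribs outer",((r-P)@A.T).round(1).tolist(),"(want -49,-67; 49,-67; -49,67)")
E
```

```text
board corners in pocket [[-33.0, -45.1], [31.5, -49.9]] (want +-32,-48)
ribs outer [[-48.7, -72.0], [40.0, -72.0], [-48.3, 58.8]] (want -49,-67; 49,-67; -49,67)
```

>>> {"op": "play_rows", "data": {
  "steps": [
    [[0, 0, 0], [-0.003, -0.001, 0], 0.026],
    [[0, 0, 0], [-0.0035, -0.001, 0.004], 0.026],
    [[0, 0, 0], [-0.0035, -0.001, 0.008], 0.026],
    [[0, 0, 0], [-0.0035, -0.001, 0.011], 0.026],
    [[0, 0, 0], [-0.0035, -0.001, 0.013], 0.026],
    [[0, 0, 0], [-0.0035, -0.001, 0.0145], 0.026],
    [[0, 0, 0], [-0.0035, -0.001, 0.0155], 0.026],
    [[0, 0, 0], [-0.0035, -0.001, 0.016], 0.026],
    [[0, 0, 0], [-0.0035, -0.001, 0.016], 0.026],
    [[0, 0, 0], [-0.0035, -0.001, 0.016], 0.026]
  ]
}}

```text
clock: 12.18
ee_pos: [561.6, 142.7, 213.5]
orientation: [2.33, 2.108, 0.0]
wrist_force: [-3.6, -1.2, 6.0]
opening: 0.344
grip_force: 35.9
```

```bash
python3 - <<'E'
from h import *
go((562.3,142,58,-5.8))
E
```

```text
t 12.18 grasp [561.7 142.7  58.5] close -5.7 open 29.4 F [-3.6 -1.2  6. ] q [ 0.25  0.17 -0.1   1.3  -0.    1.92]
(562.3, 142, 58, -5.8) turn [0.0, -0.0, 0.001] shift m [-0.0006, 0.0007, 0.0005] dist 1.0
```

It touched down at 58.5 mm as predicted, so the feet are on the floor and not on a rib. Now release.

>>> {"op": "play_rows", "data": {
  "steps": [
    [[0, 0, 0], [0, 0, 0], 0.032],
    [[0, 0, 0], [0, 0, 0], 0.036],
    [[0, 0, 0], [0, 0, 0], 0.042],
    [[0, 0, 0], [0, 0, 0], 0.046],
    [[0, 0, 0], [0, 0, 0], 0.046],
    [[0, 0, 0], [0, 0, -0.01], 0.046],
    [[0, 0, 0], [0, 0, -0.03], 0.046],
    [[0, 0, 0], [0, 0, -0.06], 0.046],
    [[0, 0, 0], [0, 0, -0.1], 0.046],
    [[0, 0, 0], [0, 0, -0.14], 0.046],
    [[0, 0, 0], [0, 0, -0.17], 0.046],
    [[0, 0, 0], [0, 0, -0.17], 0.046]
  ]
}}

```text
clock: 13.18
ee_pos: [561.8, 142.6, 390.9]
orientation: [2.326, 2.104, 0.014]
wrist_force: [1.7, 0.7, 0.5]
opening: 0.538
grip_force: 0.0
```

>>> {"op": "play_rows", "data": {
  "steps": [
    [[0, 0, 0], [-0.04, -0.04, -0.02], 0.046],
    [[0, 0, 0], [-0.08, -0.08, -0.05], 0.046],
    [[0, 0, 0], [-0.12, -0.12, -0.08], 0.046],
    [[0, 0, 0], [-0.12, -0.15, -0.1], 0.046],
    [[0, 0, 0], [-0.12, -0.18, -0.1], 0.046],
    [[0, 0, 0], [-0.12, -0.2, -0.1], 0.046],
    [[0, 0, 0], [-0.12, -0.2, -0.1], 0.046],
    [[0, 0, 0], [-0.12, -0.2, -0.1], 0.046]
  ]
}}

```text
clock: 13.85
ee_pos: [347.9, 42.8, 485.5]
orientation: [2.328, 2.105, 0.007]
wrist_force: [-0.1, 0.6, -0.5]
opening: 0.541
grip_force: 0.0
```

```bash
python3 - <<'E'
from h import *
b=viewer.capture("top");s=viewer.capture("side")
cv2.imwrite("pics/s4.png",np.hstack([cv2.resize(b[125:225,190:310],None,fx=3.3,fy=3.3,interpolation=2),cv2.resize(s[75:175,240:360],None,fx=3.3,fy=3.3,interpolation=2)]))
cv2.imwrite("pics/top1.png",b)
go()
E
```

```text
t 13.95 grasp [351.   43.2 328.3] close -5.7 open 46.1 F [ 0.8 -0.5 -0.6] q [ 0.12 -0.33 -0.04  1.86 -0.    1.79]
```

View pics/s4.png

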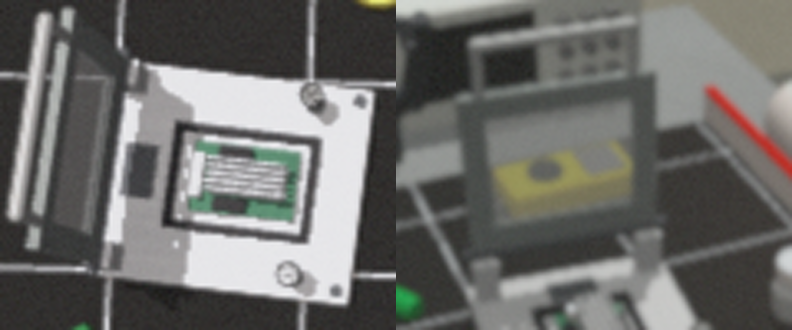

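The module sits flat between the ribs, with a clear white margin on all four sides around (263,178). Next is the bar, seen from the top at about (198,160), triangulated at (573,259,281).

```bash
python3 - <<'E'
from h import *
go((450,150,345,84),(573,259,340,84),(573,259,283,84))
E
```

```text
t 13.95 grasp [351.   43.2 328.3] close -5.7 open 46.1 F [ 0.8 -0.5 -0.6] q [ 0.12 -0.33 -0.04  1.86 -0.    1.79]
(450, 150, 345, 84) turn [0.002, 0.001, -1.566] shift m [0.1162, 0.0882, -0.0164] dist 147.0
(573, 259, 340, 84) turn [0.0, 0.0, 0.0] shift m [-0.1109, 0.1213, 0.005] dist 164.0
(573, 259, 283, 84) turn [0.0, 0.0, 0.0] shift m [0.0, 0.0, 0.057] dist 57.0
```

>>> {"op": "play_rows", "data": {
  "steps": [
    [[0, 0, -0.12], [0.03, 0.02, -0.005], 0.07],
    [[0, 0, -0.24], [0.06, 0.04, -0.01], 0.07],
    [[0, 0, -0.36], [0.09, 0.06, -0.015], 0.07],
    [[0, 0, -0.48], [0.115, 0.08, -0.02], 0.07],
    [[0, 0, -0.6], [0.115, 0.09, -0.02], 0.07],
    [[0, 0, -0.72], [0.115, 0.09, -0.02], 0.07],
    [[0, 0, -0.84], [0.115, 0.09, -0.02], 0.07],
    [[0, 0, -0.96], [0.115, 0.09, -0.02], 0.07],
    [[0, 0, -1.08], [0.115, 0.09, -0.02], 0.07],
    [[0, 0, -1.2], [0.115, 0.09, -0.02], 0.07],
    [[0, 0, -1.32], [0.115, 0.09, -0.02], 0.07],
    [[0, 0, -1.44], [0.115, 0.09, -0.02], 0.07]
  ]
}}

```text
clock: 14.95
ee_pos: [453.3, 149.2, 501.2]
orientation: [-0.352, -3.12, 0.002]
wrist_force: [-0.3, 0.2, 0.7]
opening: 0.82
grip_force: 0.0
```

```bash
python3 - <<'E'
from h import *
go((573,259,340,84))
E
```

```text
t 14.95 grasp [453.  149.1 346.2] close 77.1 open 70.1 F [-0.3  0.2  0.7] q [ 0.32 -0.03  0.25  1.85  0.    0.54]
(573, 259, 340, 84) turn [-0.001, -0.002, -0.12] shift m [-0.0922, 0.1337, 0.0058] dist 163.0
```

>>> {"op": "play_rows", "data": {
  "steps": [
    [[0, 0, -0.12], [-0.02, 0.03, 0.001], 0.07],
    [[0, 0, -0.12], [-0.042, 0.06, 0.002], 0.07],
    [[0, 0, -0.12], [-0.06, 0.09, 0.003], 0.07],
    [[0, 0, -0.12], [-0.08, 0.115, 0.004], 0.07],
    [[0, 0, -0.12], [-0.09, 0.13, 0.005], 0.07],
    [[0, 0, -0.12], [-0.092, 0.134, 0.005], 0.07],
    [[0, 0, -0.12], [-0.092, 0.134, 0.005], 0.07],
    [[0, 0, -0.12], [-0.092, 0.134, 0.005], 0.07]
  ]
}}

```text
clock: 15.62
ee_pos: [572.5, 258.2, 496.6]
orientation: [-0.173, -3.135, 0.001]
wrist_force: [-0.2, 0.1, 0.2]
opening: 0.821
grip_force: 0.0
```

```bash
python3 - <<'E'
from h import *
s=viewer.capture("side");b=viewer.capture("top")
cv2.imwrite("pics/s5.png",np.hstack([cv2.resize(s[20:150,225:355],None,fx=3,fy=3,interpolation=2),cv2.resize(b[100:230,170:300],None,fx=3,fy=3,interpolation=2)]))
go((573,259,281,84.2))
E
```

```text
t 15.72 grasp [571.7 257.5 343.1] close 83.6 open 70.3 F [-0.4 -0.1  0.3] q [ 0.42  0.36  0.68  1.9  -0.    0.53]
(573, 259, 281, 84.2) turn [0.0, 0.0, -0.01] shift m [-0.0012, 0.0017, 0.0621] dist 62.0
```

View pics/s5.png

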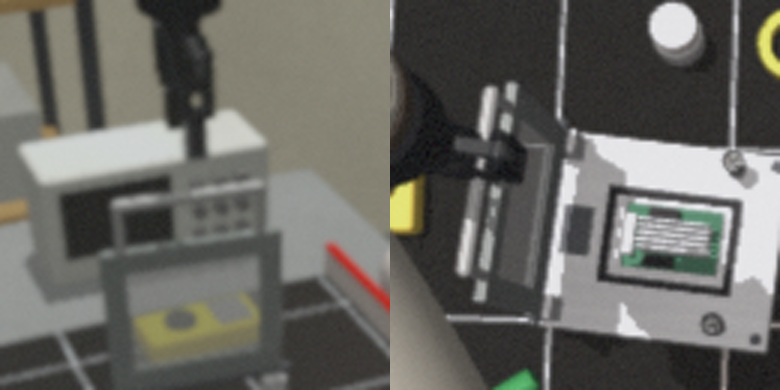

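The gripper hangs over the middle of the bar: side crop (195,150), with the bar running from 115 to 260. Descend and grip.

>>> {"op": "play_rows", "data": {
  "steps": [
    [[0, 0, -0.01], [-0.001, 0.001, 0.015], 0.07],
    [[0, 0, -0.01], [-0.001, 0.001, 0.03], 0.07],
    [[0, 0, -0.01], [-0.001, 0.001, 0.045], 0.07],
    [[0, 0, -0.01], [-0.001, 0.001, 0.055], 0.07],
    [[0, 0, -0.01], [-0.001, 0.001, 0.061], 0.07],
    [[0, 0, -0.01], [-0.001, 0.001, 0.061], 0.07],
    [[0, 0, -0.01], [-0.001, 0.001, 0.061], 0.07]
  ]
}}

```text
clock: 16.3
ee_pos: [572.7, 258.4, 437.6]
orientation: [0.159, 3.137, 0.001]
wrist_force: [-0.6, -0.3, 0.5]
opening: 0.816
grip_force: 0.0
```

>>> {"op": "play_rows", "data": {
  "steps": [
    [[0, 0, 0], [0, 0, 0], 0.05],
    [[0, 0, 0], [0, 0, 0], 0.04],
    [[0, 0, 0], [0, 0, 0], 0.03],
    [[0, 0, 0], [0, 0, 0], 0.02],
    [[0, 0, 0], [0, 0, 0], 0.015],
    [[0, 0, 0], [0, 0, 0], 0.01],
    [[0, 0, 0], [0, 0, 0], 0.008],
    [[0, 0, 0], [0, 0, 0], 0.008],
    [[0, 0, 0], [0, 0, 0], 0.008],
    [[0, 0, 0], [0, 0, 0], 0.008]
  ],
  "squeeze": 25
}}

```text
clock: 17.13
ee_pos: [573.2, 258.9, 436.9]
orientation: [0.158, 3.137, 0.0]
wrist_force: [0.7, -0.9, 3.2]
opening: 0.127
grip_force: 24.4
```

```bash
python3 - <<'E'
from h import *
print(get_obs()["grip_force"],get_obs()["wrist_torque"]);go()
E
```

```text
24.43180650472641 [-0.05952132 -0.11290053  0.0015255 ]
t 17.13 grasp [573.3 258.9 281.9] close 84.2 open 10.9 F [ 0.7 -0.9  3.2] q [ 0.42  0.3   0.49  1.76 -0.    0.53]
```

>>> {"op": "play_rows", "data": {
  "steps": [
    [[0, 0, 0], [0, -0.005, 0], 0.008],
    [[0, 0, 0], [0, -0.0128, 0.0003], 0.008],
    [[0, 0, 0], [0, -0.0253, 0.0013], 0.008],
    [[0, 0, 0], [0, -0.0357, 0.0027], 0.008],
    [[0, 0, 0], [0, -0.046, 0.0047], 0.008],
    [[0, 0, 0], [0, -0.0562, 0.0071], 0.008],
    [[0, 0, 0], [0, -0.0663, 0.0101], 0.008],
    [[0, 0, 0], [0, -0.0762, 0.0136], 0.008],
    [[0, 0, 0], [0, -0.086, 0.0175], 0.008],
    [[0, 0, 0], [0, -0.0955, 0.0219], 0.008],
    [[0, 0, 0], [0, -0.1048, 0.0268], 0.008],
    [[0, 0, 0], [0, -0.1048, 0.0268], 0.008]
  ]
}}

```text
clock: 18.13
ee_pos: [562.5, 152.7, 408.9]
orientation: [-0.16, -3.137, 0.002]
wrist_force: [4.2, -1.2, 1.4]
opening: 0.13
grip_force: 25.3
```

```bash
python3 - <<'E'
from h import *
print(get_obs()["grip_force"]);go()
E
```

```text
25.2532821893692
t 18.13 grasp [562.5 152.5 253.9] close 84.1 open 11.1 F [ 4.2 -1.2  1.4] q [ 0.27  0.17  0.28  1.68 -0.    0.37]
```

>>> {"op": "play_rows", "data": {
  "steps": [
    [[0, 0, 0], [0, -0.009, 0.0054], 0.008],
    [[0, 0, 0], [0, -0.0177, 0.0112], 0.008],
    [[0, 0, 0], [0, -0.0262, 0.0175], 0.008],
    [[0, 0, 0], [0, -0.0343, 0.0241], 0.008],
    [[0, 0, 0], [0, -0.0421, 0.0312], 0.008],
    [[0, 0, 0], [0, -0.0495, 0.0386], 0.008],
    [[0, 0, 0], [0, -0.0565, 0.0464], 0.008],
    [[0, 0, 0], [0, -0.0632, 0.0545], 0.008],
    [[0, 0, 0], [0, -0.0694, 0.063], 0.008],
    [[0, 0, 0], [0, -0.0752, 0.0717], 0.008],
    [[0, 0, 0], [0, -0.0805, 0.0807], 0.008],
    [[0, 0, 0], [0, -0.0854, 0.0901], 0.008]
  ]
}}

```text
clock: 19.13
ee_pos: [553.9, 69.2, 318.8]
orientation: [-0.158, -3.137, -0.0]
wrist_force: [3.4, 0.9, 0.5]
opening: 0.125
grip_force: 25.7
```

```bash
python3 - <<'E'
from h import *
print(get_obs()["grip_force"]);go()
E
```

```text
25.69169908761978
t 19.13 grasp [553.9  69.2 163.8] close 84.2 open 10.7 F [3.4 0.9 0.5] q [0.12 0.09 0.01 1.49 0.   0.23]
```

>>> {"op": "play_rows", "data": {
  "steps": [
    [[0, 0, 0], [0, -0.0027, 0.0056], 0.008],
    [[0, 0, 0], [0, -0.0061, 0.0134], 0.008],
    [[0, 0, 0], [0, -0.0091, 0.0212], 0.008],
    [[0, 0, 0], [0, -0.0118, 0.0291], 0.008],
    [[0, 0, 0], [0, -0.0142, 0.0372], 0.008],
    [[0, 0, 0], [0, -0.0163, 0.0453], 0.008],
    [[0, 0, 0], [0, -0.0176, 0.0515], 0.008],
    [[0, 0, 0], [0, -0.0188, 0.0576], 0.008],
    [[0, 0, 0], [0, -0.0198, 0.0639], 0.008],
    [[0, 0, 0], [0, -0.0203, 0.068], 0.008],
    [[0, 0, 0], [0, -0.0208, 0.0722], 0.008],
    [[0, 0, 0], [0, -0.0209, 0.0743], 0.008]
  ]
}}

```text
clock: 20.13
ee_pos: [551.9, 48.7, 244.9]
orientation: [-0.158, -3.137, 0.001]
wrist_force: [0.1, -3.8, 1.3]
opening: 0.134
grip_force: 26.5
```

```bash
python3 - <<'E'
from h import *
print(get_obs()["grip_force"]);go()
E
```

```text
26.465827524662018
t 20.13 grasp [551.8  48.6  89.9] close 84.2 open 11.4 F [ 0.1 -3.8  1.3] q [ 0.09  0.1  -0.12  1.35 -0.    0.19]
```

>>> {"op": "play_rows", "data": {
  "steps": [
    [[0, 0, 0], [0, 0, 0.002], 0.008],
    [[0, 0, 0], [0, 0, 0.004], 0.008],
    [[0, 0, 0], [0, 0, 0.006], 0.008],
    [[0, 0, 0], [0, 0, 0.008], 0.008],
    [[0, 0, 0], [0, 0, 0.01], 0.008],
    [[0, 0, 0], [0, 0, 0.0115], 0.008],
    [[0, 0, 0], [0, 0, 0.013], 0.008],
    [[0, 0, 0], [0, 0, 0.014], 0.008],
    [[0, 0, 0], [0, 0, 0.015], 0.008],
    [[0, 0, 0], [0, 0, 0.0155], 0.008],
    [[0, 0, 0], [0, 0, 0.016], 0.008],
    [[0, 0, 0], [0, 0, 0.016], 0.008]
  ]
}}

```text
clock: 21.13
ee_pos: [551.8, 48.1, 229.3]
orientation: [-0.16, -3.137, 0.004]
wrist_force: [-1.1, -9.3, -1.1]
opening: 0.126
grip_force: 26.7
```

```bash
python3 - <<'E'
from h import *
go()
E
```

```text
t 21.13 grasp [551.7  47.8  74.3] close 84.2 open 10.8 F [-1.1 -9.3 -1.1] q [ 0.09  0.1  -0.15  1.32 -0.    0.19]
```

>>> {"op": "play_rows", "data": {
  "steps": [
    [[0, 0, 0], [0, -0.0005, 0.0003], 0.008],
    [[0, 0, 0], [0, -0.001, 0.0006], 0.008],
    [[0, 0, 0], [0, -0.001, 0.001], 0.008],
    [[0, 0, 0], [0, -0.001, 0.0013], 0.008],
    [[0, 0, 0], [0, -0.001, 0.0016], 0.008],
    [[0, 0, 0], [0, -0.001, 0.002], 0.008],
    [[0, 0, 0], [0, -0.001, 0.002], 0.008]
  ]
}}

```text
clock: 21.72
ee_pos: [551.8, 47.8, 227.4]
orientation: [-0.158, -3.137, 0.001]
wrist_force: [-1.5, -5.3, -0.8]
opening: 0.13
grip_force: 26.7
```

>>> {"op": "play_rows", "data": {
  "steps": [
    [[0, 0, 0], [0, 0, 0.0003], 0.008],
    [[0, 0, 0], [0, 0, 0.0006], 0.008],
    [[0, 0, 0], [0, 0, 0.001], 0.008],
    [[0, 0, 0], [0, 0, 0.0013], 0.008],
    [[0, 0, 0], [0, 0, 0.0016], 0.008],
    [[0, 0, 0], [0, 0, 0.002], 0.008],
    [[0, 0, 0], [0, 0, 0.002], 0.008]
  ]
}}

```text
clock: 22.3
ee_pos: [551.7, 47.8, 225.9]
orientation: [0.158, 3.138, -0.001]
wrist_force: [-3.4, -5.6, 3.3]
opening: 0.13
grip_force: 27.1
```

```bash
python3 - <<'E'
from h import *
go()
s=viewer.capture("side");b=viewer.capture("top")
cv2.imwrite("pics/s6.png",np.hstack([cv2.resize(s[110:230,230:360],None,fx=3,fy=3,interpolation=2),cv2.resize(b[110:230,190:320],None,fx=3,fy=3,interpolation=2)]))
E
```

```text
t 22.3 grasp [551.7  47.7  70.9] close 84.2 open 11.1 F [-3.4 -5.6  3.3] q [ 0.09  0.1  -0.15  1.32 -0.    0.19]
```

>>> {"op": "play_rows", "data": {
  "steps": [
    [[0, 0, 0], [0, 0, 0.0005], 0.008],
    [[0, 0, 0], [0, 0, 0.001], 0.008],
    [[0, 0, 0], [0, 0, 0.0015], 0.008],
    [[0, 0, 0], [0, 0, 0.002], 0.008],
    [[0, 0, 0], [0, 0, 0.002], 0.008]
  ]
}}

```text
clock: 22.82
ee_pos: [551.7, 47.7, 225.6]
orientation: [0.158, 3.136, -0.001]
wrist_force: [-7.6, -6.5, 15.9]
opening: 0.129
grip_force: 28.3
```

```bash
python3 - <<'E'
from h import *
go()
E
```

```text
t 22.82 grasp [551.8  47.6  70.6] close 84.2 open 11.0 F [-7.6 -6.5 15.9] q [ 0.09  0.1  -0.16  1.31 -0.    0.19]
```

The cover is on its stops: 16 N, with no further travel. Ease off, release and rise.

>>> {"op": "play_rows", "data": {
  "steps": [
    [[0, 0, 0], [0, 0, -0.0015], 0.008],
    [[0, 0, 0], [0, 0, -0.0015], 0.012],
    [[0, 0, 0], [0, 0, -0.0015], 0.018],
    [[0, 0, 0], [0, 0, -0.0015], 0.025],
    [[0, 0, 0], [0, 0, -0.0015], 0.032],
    [[0, 0, 0], [0, 0, -0.0015], 0.032],
    [[0, 0, 0], [0, 0, -0.015], 0.032],
    [[0, 0, 0], [0, 0, -0.04], 0.032],
    [[0, 0, 0], [0, 0, -0.08], 0.032],
    [[0, 0, 0], [0, 0, -0.12], 0.032],
    [[0, 0, 0], [0, 0, -0.15], 0.032],
    [[0, 0, 0], [0, 0, -0.15], 0.032]
  ]
}}

```text
clock: 23.82
ee_pos: [552.2, 48.1, 380.5]
orientation: [0.157, 3.128, 0.002]
wrist_force: [1.4, -0.2, 0.5]
opening: 0.372
grip_force: 0.0
```

```bash
python3 - <<'E'
from h import *
s=viewer.capture("side");b=viewer.capture("top")
cv2.imwrite("pics/s6.png",np.hstack([cv2.resize(s[100:240,230:360],None,fx=3,fy=3,interpolation=2),cv2.resize(b[110:250,190:320],None,fx=3,fy=3,interpolation=2)]))
# push line: box centre C, x axis 14.3 deg; start 85 behind, closed fingers
C=np.array([635,-304]);u=np.radians(14.5);e=np.array([np.cos(u),np.sin(u)])
for k in(-90,0,10): print(k,(C+k*e).round(1),np.linalg.norm(C+k*e).round(1))
p=C-90*e
go((p[0],p[1],230,14.5),(p[0],p[1],122,14.5))
E
```

```text
-90 [ 547.9 -326.5] 637.8
0 [ 635. -304.] 704.0
10 [ 644.7 -301.5] 711.7
t 23.92 grasp [552.5  48.1 219.8] close 84.2 open 31.7 F [ 0.   0.3 -0.7] q [0.09 0.09 0.12 1.6  0.   0.19]
(np.float64(547.8667123659703), np.float64(-326.53420036489973), 230, 14.5) turn [0.002, 0.002, 1.217] shift m [-0.0334, -0.3731, -0.0104] dist 375.0
(np.float64(547.8667123659703), np.float64(-326.53420036489973), 122, 14.5) turn [0.0, 0.0, 0.0] shift m [0.0, 0.0, 0.108] dist 108.0
```

View pics/s6.png

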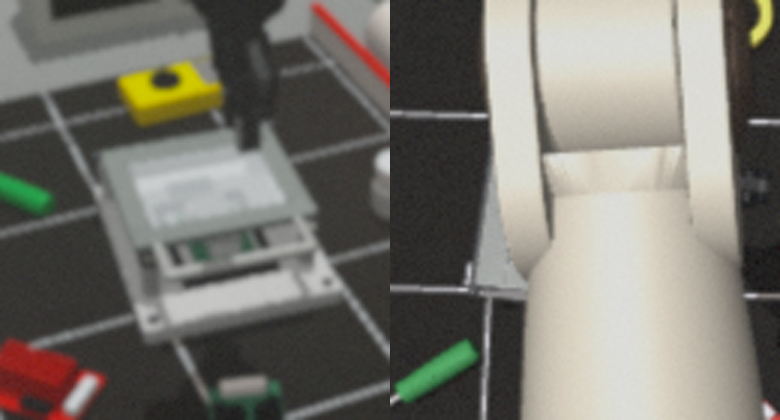

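This is my last allowed picture. It shows the cover level on the posts with the board beneath it, and the bar in front at about (308,190). Now the switch, checked numerically from here on.

>>> {"op": "play_rows", "data": {
  "steps": [
    [[0, 0, -0.1], [-0.003, -0.035, -0.01], 0],
    [[0, 0, -0.2], [-0.006, -0.07, -0.01], 0],
    [[0, 0, -0.3], [-0.01, -0.105, -0.01], 0],
    [[0, 0, -0.354], [-0.015, -0.14, -0.01], 0],
    [[0, 0, -0.354], [-0.018, -0.18, -0.01], 0],
    [[0, 0, -0.354], [-0.02, -0.22, -0.01], 0],
    [[0, 0, -0.354], [-0.025, -0.26, -0.01], 0],
    [[0, 0, -0.354], [-0.028, -0.3, -0.01], 0],
    [[0, 0, -0.354], [-0.03, -0.335, -0.01], 0],
    [[0, 0, -0.354], [-0.033, -0.36, -0.01], 0],
    [[0, 0, -0.354], [-0.033, -0.373, -0.01], 0],
    [[0, 0, -0.354], [-0.033, -0.373, -0.01], 0]
  ]
}}

```text
clock: 24.92
ee_pos: [546.7, -328.8, 381.2]
orientation: [0.392, -3.115, -0.003]
wrist_force: [0.1, 0.1, -1.1]
opening: 0.004
grip_force: 0.0
```

```bash
python3 - <<'E'
from h import *
C=np.array([635,-304]);u=np.radians(14.5);e=np.array([np.cos(u),np.sin(u)])
p=C-90*e;r=C
go((p[0],p[1],122,104.5),(r[0],r[1],122,104.5))
E
```

```text
t 24.92 grasp [ 546.3 -328.6  226.2] close 104.4 open 0.3 F [ 0.1  0.1 -1.1] q [-0.54  0.3   0.38  1.65 -0.   -0.79]
(np.float64(547.8667123659703), np.float64(-326.53420036489973), 122, 104.5) turn [0.002, -0.002, -0.003] shift m [-0.0019, 0.0018, 0.1042] dist 104.0
(np.int64(635), np.int64(-304), 122, 104.5) turn [0.0, 0.0, 0.0] shift m [-0.09, 0.0, 0.0] dist 90.0
```

>>> {"op": "play_rows", "data": {
  "steps": [
    [[0, 0, 0], [-0.001, 0.002, 0.03], 0],
    [[0, 0, 0], [-0.001, 0.002, 0.06], 0],
    [[0, 0, 0], [-0.001, 0.002, 0.085], 0],
    [[0, 0, 0], [-0.001, 0.002, 0.1], 0],
    [[0, 0, 0], [-0.001, 0.002, 0.104], 0],
    [[0, 0, 0], [-0.001, 0.002, 0.104], 0]
  ]
}}

```text
clock: 25.42
ee_pos: [547.5, -323.0, 278.0]
orientation: [0.398, -3.114, -0.003]
wrist_force: [0.3, 0.3, 0.6]
opening: -0.003
grip_force: 0.0
```

>>> {"op": "play_rows", "data": {
  "steps": [
    [[0, 0, 0], [-0.008, 0, 0], 0],
    [[0, 0, 0], [-0.016, 0, 0], 0],
    [[0, 0, 0], [-0.024, 0, 0], 0],
    [[0, 0, 0], [-0.032, 0, 0], 0],
    [[0, 0, 0], [-0.04, 0, 0], 0],
    [[0, 0, 0], [-0.048, 0, 0], 0],
    [[0, 0, 0], [-0.056, 0, 0], 0],
    [[0, 0, 0], [-0.064, 0, 0], 0],
    [[0, 0, 0], [-0.072, 0, 0], 0],
    [[0, 0, 0], [-0.08, 0, 0], 0],
    [[0, 0, 0], [-0.08, 0, 0], 0]
  ]
}}

```text
clock: 26.33
ee_pos: [626.4, -303.7, 279.0]
orientation: [-0.398, 3.116, 0.001]
wrist_force: [0.3, -0.2, -0.2]
opening: -0.003
grip_force: 0.0
```

```bash
python3 - <<'E'
from h import *
go()
E
```

```text
t 26.33 grasp [ 626.4 -303.7  124. ] close 104.6 open -0.2 F [ 0.3 -0.2 -0.2] q [-0.45  0.43  0.35  1.49  0.   -0.71]
```

>>> {"op": "play_rows", "data": {
  "steps": [
    [[0, 0, 0], [-0.003, 0, 0], 0],
    [[0, 0, 0], [-0.006, 0, 0], 0],
    [[0, 0, 0], [-0.009, 0, 0], 0],
    [[0, 0, 0], [-0.012, 0, 0], 0],
    [[0, 0, 0], [-0.012, 0, 0], 0]
  ]
}}

```text
clock: 26.75
ee_pos: [637.0, -301.2, 279.5]
orientation: [-0.397, 3.116, -0.0]
wrist_force: [0.2, -1.0, 0.5]
opening: 0.001
grip_force: 0.2
```

>>> {"op": "play_rows", "data": {
  "steps": [
    [[0, 0, 0], [-0.003, 0, 0], 0],
    [[0, 0, 0], [-0.006, 0, 0], 0],
    [[0, 0, 0], [-0.008, 0, 0], 0],
    [[0, 0, 0], [-0.008, 0, 0], 0]
  ]
}}

```text
clock: 27.08
ee_pos: [643.7, -299.6, 279.4]
orientation: [0.395, -3.113, 0.001]
wrist_force: [-9.0, -2.4, 2.1]
opening: -0.003
grip_force: 4.6
```

```bash
cat > ball.py <<'E'
from h import *
# dark ball pixel location, by masks of black in the top/side view around the switch box
u=np.radians(14.5);e=np.array([np.cos(u),np.sin(u)]);C=np.array([635,-304])
for n in("top","side"):
    V=cv2.cvtColor(viewer.capture(n),cv2.COLOR_BGR2GRAY); cv2.imwrite(f"pics/{n}_sw.png",V)
for q in(-.5,0,.3,.4,.5): 
    X=[*(C+80*np.sin(q)*e),62+80*np.cos(q)]; print(q,proj("top",X).round(1),proj("side",X).round(1))
go()
E
python3 ball.py
```

```text
-0.5 [[425.7 165.6]] [[397.4 261.6]]
0 [[423.1 151.4]] [[410.6 249.8]]
0.3 [[420.5 143.4]] [[417.8 245.6]]
0.4 [[419.6 141. ]] [[419.9 244.8]]
0.5 [[418.6 138.8]] [[421.8 244.4]]
t 27.18 grasp [ 643.2 -299.7  124.4] close 104.5 open -0.3 F [-8.8 -1.3  2.1] q [-0.44  0.47  0.4   1.51 -0.   -0.69]
```

The force rose to 9 N where the stop was predicted, so I'll press slightly more, then back off, rise and check the ball's position by mask.

>>> {"op": "play_rows", "data": {
  "steps": [
    [[0, 0, 0], [-0.001, 0, 0], 0],
    [[0, 0, 0], [-0.002, 0, 0], 0],
    [[0, 0, 0], [-0.002, 0, 0], 0]
  ]
}}

```text
clock: 27.43
ee_pos: [644.6, -299.5, 279.2]
orientation: [0.393, -3.111, 0.0]
wrist_force: [-16.3, -2.5, 3.9]
opening: 0.002
grip_force: 8.1
```

>>> {"op": "play_rows", "data": {
  "steps": [
    [[0, 0, 0], [0.02, 0, 0], 0],
    [[0, 0, 0], [0.05, 0, 0], 0],
    [[0, 0, 0], [0.08, 0, -0.02], 0],
    [[0, 0, 0], [0.11, 0, -0.06], 0],
    [[0, 0, 0], [0.14, 0, -0.1], 0],
    [[0, 0, 0], [0.17, 0, -0.12], 0],
    [[0, 0, 0], [0.2, 0, -0.12], 0],
    [[0, 0, 0], [0.23, 0, -0.12], 0],
    [[0, 0, 0], [0.25, 0, -0.12], 0],
    [[0, 0, 0], [0.25, 0, -0.12], 0]
  ]
}}

```text
clock: 28.27
ee_pos: [401.5, -362.1, 401.0]
orientation: [-0.392, 3.116, -0.003]
wrist_force: [-1.1, 0.7, 0.1]
opening: -0.004
grip_force: 0.0
```

```bash
python3 - <<'E'
from h import *
go()
im={n:viewer.capture(n) for n in("top","side")}
t0=cv2.imread("pics/top0.png");s0=cv2.imread("pics/side0.png")
def dark(a,b,box,name):   # newly dark = ball's new place; newly light = old place
    g,h=[cv2.GaussianBlur(cv2.cvtColor(i,6),(3,3),0).astype(int) for i in(a,b)]
    for nm,m in(("new dark",h-g<-12),("new light",h-g>12)):
        for c in blobs(m.astype(np.uint8)*255,box,8)[:3]:
            M=cv2.moments(c);print(name,nm,M["m00"],round(M["m10"]/M["m00"],1),round(M["m01"]/M["m00"],1))
dark(t0,im["top"],(396,125,440,182),"top");dark(s0,im["side"],(370,225,445,305),"side")
# rows of gray along lever in top view
g=cv2.cvtColor(im["top"],6);print(g[132:166:2,408:434:2])
# battery / cover / spare checks
H,S,V=cv2.split(cv2.cvtColor(im["top"],40));m=((H>50)&(H<90)&(S>60)).astype(np.uint8)*255
for c in blobs(m,(320,184,365,220))[:1]: print("spare",*rect("top",c,9))
E
```

```text
t 28.27 grasp [ 401.7 -362.4  246. ] close 104.4 open -0.3 F [-1.1  0.7  0.1] q [-0.73  0.06  0.14  1.65 -0.   -0.98]
top new dark 36.0 419.0 141.3
top new dark 16.0 419.5 158.9
top new light 90.5 425.1 166.2
top new light 31.5 417.1 150.1
side new dark 41.0 422.3 242.1
side new light 176.0 409.4 260.6
side new light 52.5 394.6 295.1
[[ 47  46  48  47  47  44  53  49  44  50  49  51  46]
 [ 49  50  52  49  44  38  39  48  48  47  49  46  50]
 [ 48  50  51  45  36  47  34  37  43  50  51  48  50]
 [ 47  53  49  45  39  44  55  34  44  54  46  46  48]
 [ 48  51  49  40  30  39  37  35  45  46  47  49  47]
 [ 60  73  98 147  89  27  41 108  66  47  48  49  46]
 [157 164 162 156 137  91  79 154  84  47  47  52  52]
 [150 110  89  62  79 116  59 116 130  48  50  44  49]
 [ 57  53  50  43  89 124  49  98 142  51  50  49  51]
 [ 55  53  47  51 109 117  45  64 150  64  52  50  49]
 [ 56  54  53  55 114 109  68  59 152  96 108 107 107]
 [ 53  58  75  82 118 109  95  68 118 134 102 103 105]
 [ 49  52  80  96 108 101 100  82  98 143  52  46  46]
 [ 39  51  68  92  94  83  84  73  73 152  65  46  47]
 [ 31  52  58  77  71  67  54  53  56 151  82  50  47]
 [ 36  50  51  54  52  48  50  46  51 115 131  45  49]
 [ 59  47  52  53  49  48  48  48  51  98 141  50  47]]
spare [501.3 -92.1] [65.8 97.8] 75.6
```

The ball is now at about top (419,138.5) and side (422,242). Fully over predicts (418.6,138.8) and (421.8,244.4), so the lever is on. The spare board hasn't moved and the arm is clear.

```bash
python3 -c "
from station import manip
print(manip.hand_in())"
```

```text
the job is handed in; nothing more can be done
None
```

The job is done and handed in at about 28 s of the 72 s allowed: battery in the tray, motor board in the pocket, cover lowered gently onto its posts, and the lever thrown fully on. The lever was confirmed by image measurement only, because my ten pictures were used up.

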